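# Mix the frit beads and snap the covers shut

### The job

Stir the white and blue beads around in the mixing pot with the wooden rod so that every bead is shifted well away from where it lay, then stand the rod upright back on the middle of its cork coaster. Finally press the covers of both the mixing pot and the stock box down until their catches snap and hold them fully shut, keeping every bead in the pot and leaving the other things on the bench where they are.

Things in the scene. Friction and masses are not known exactly. Their poses are not given: they have to be found in the camera images.
- pot: Mixing pot: round, white with coral spots, 112 mm wide, with a round turquoise cover (114 mm) that starts wide open. Fixed. Origin: centre of its underside; rim at 50 mm. +x points from the hinge side to the catch side; hinge line parallel to y at x = -62, z = 52 mm. Inside: 104 mm wide, flat floor at 6 mm, six loose beads.
- pot_cover (a joint): Angle of the cover, rad: 0 = flat and fully shut, grows as it opens, stop at 2.0. A stiff hinge (0.06 N m) keeps it where it is left. Pushed down, its hooked tongue meets a sprung brass catch bar on the +x wall at about 0.09; about 10 N at the front pushes it past, snapping at about 0.05; it is then held at 0 to 0.01. Just laid down, it stays ajar on the catch.
- pot_cover_front (a point): Middle of the outer (upper) face of that cover near its front edge, 117 mm from the hinge line: the place to press. 57 mm above the bench when shut. The cover is a 6 mm plate, its outer face 5 mm off the hinge line, ending 132 mm from it; a tongue hangs 24 mm below its front end.
- stock: Stock box: grey, 112 x 100 mm, with an orange cover (118 x 106 mm) that starts part-way open. Fixed. Origin: centre of its underside; rim at 50 mm. +x points from the hinge side to the catch side; hinge line parallel to y at x = -62, z = 52 mm. The beads in it are fixed in place.
- stock_cover (a joint): Angle of the cover, rad: 0 = flat and fully shut, grows as it opens, stop at 2.0. A stiff hinge (0.06 N m) keeps it where it is left. Pushed down, its hooked tongue meets a sprung brass catch bar on the +x wall at about 0.09; about 10 N at the front pushes it past, snapping at about 0.05; it is then held at 0 to 0.01. Just laid down, it stays ajar on the catch.
- stock_cover_front (a point): Middle of the outer (upper) face of that cover near its front edge, 117 mm from the hinge line: the place to press. 57 mm above the bench when shut. The cover is a 6 mm plate, its outer face 5 mm off the hinge line, ending 132 mm from it; a tongue hangs 24 mm below its front end.
- rod: The stirring rod, standing upright, loose, 155 mm tall, 80 g: round wooden foot 30 mm in diameter and 22 mm high, thin stem 14 mm in diameter, red round grip 22 mm in diameter from 105 to 155 mm above its underside. Origin: centre of the foot's underside; z points up along the rod.
- rod_grip (a point): Point on the rod's axis in the middle of the red grip, 128 mm above its underside.
- coaster: The rod's round cork coaster, 72 mm in diameter, 6 mm thick, fixed. Origin: centre of its underside; its top is at 6 mm.
- bead0_center (a point): Centre of a loose white bead, 18 mm in diameter, 12 g, that lies in the mixing pot.
- bead1_center (a point): Centre of a loose white bead, 18 mm in diameter, 12 g, that lies in the mixing pot.
- bead2_center (a point): Centre of a loose white bead, 18 mm in diameter, 12 g, that lies in the mixing pot.
- bead3_center (a point): Centre of a loose blue bead, 18 mm in diameter, 12 g, that lies in the mixing pot.
- bead4_center (a point): Centre of a loose blue bead, 18 mm in diameter, 12 g, that lies in the mixing pot.
- bead5_center (a point): Centre of a loose blue bead, 18 mm in diameter, 12 g, that lies in the mixing pot.
- jar_green: Bystander: sage green glass jar, brass cap, 58 mm wide, 70 mm high. Origin under its centre.
- jar_ochre: Bystander: ochre jar, black cap, 54 mm wide, 62 mm high. Origin under its centre.
- bowl: Bystander: small turquoise bowl, 90 mm wide, 35 mm high. Origin under its centre.
- tile: Bystander: white tile with a coral spot, 90 x 90 x 8 mm. Origin under its centre.
- bottle_blue: Bystander: pale bottle with a blue cap, 52 mm wide, 115 mm high. Origin under its centre.
- brush: Bystander: paint brush lying on the bench.
Not all that is in view belongs to the job. There is more than one size of the stock; the one meant has the size given above.

How it is judged (in metres and radians):
On the way, in this order (a step that is already met when the one before it is completed fails the run):
1. with the rod's foot down in the pot, every bead is more than 10 mm from where it lay at the start (horizontal distance between rod and pot below 0.05 m and height (world z) of rod below 0.04 m and distance of each of bead0_center, bead1_center, bead2_center, bead3_center, bead4_center, bead5_center from where it was at the start of the episode above 0.01 m), for 0.05 s.
2. the rod stands upright on its coaster, let go (horizontal distance between rod and coaster below 0.022 m and height (world z) of rod between 0.003 and 0.01 m and angle between rod's own z axis and vertical below 0.08 rad and contact force between the fingers and rod below 0.2 N), for 0.2 s.
3. both covers are snapped shut (value of joint each of pot_cover, stock_cover below 0.03 rad), for 0.2 s.
At the end, for the whole second after the job is handed in: Both covers are shut to less than 0.03 rad (about 4 mm at the front edge) and stay so; the rod stands on the coaster, its centre within 22 mm of the coaster's, upright within 0.08 rad, released and still; all six beads are inside the mixing pot (all of step 2 and all of step 3 and linear speed of rod below 0.02 m/s and horizontal distance between each of bead0_center, bead1_center, bead2_center, bead3_center, bead4_center, bead5_center and pot below 0.052 m and height (world z) of each of bead0_center, bead1_center, bead2_center, bead3_center, bead4_center, bead5_center below 0.05 m); the robot touches nothing.
It fails at once if a bead leaves the mixing pot (horizontal distance between any of bead0_center, bead1_center, bead2_center, bead3_center, bead4_center, bead5_center and pot above 0.062 m).
It fails at once if the fingers touch a bead: only the rod may stir (contact force between the fingers and bead0 above 0.5 N or contact force between the fingers and bead1 above 0.5 N or contact force between the fingers and bead2 above 0.5 N or contact force between the fingers and bead3 above 0.5 N or contact force between the fingers and bead4 above 0.5 N or contact force between the fingers and bead5 above 0.5 N).
It fails at once if a bystander is moved more than 30 mm (distance of any of jar_green, jar_ochre, bowl, tile, bottle_blue, brush from where it was at the start of the episode above 0.03 m).
It also fails if it takes over 72 s, if anything falls off the work surface, if the arm or the gripper's body presses on something with over 40 N, if the wrist force passes 120 N, or if a joint passes its speed limit or range.

### The arm

A 6-joint arm with a two-finger parallel gripper is mounted at the origin on the work surface. World frame = base frame: x ahead of the robot, y to its left, z up, the work surface at z = 0. Lengths are in m, angles in degrees, forces in N, time in s.
With the tool pointing down it reaches from about 0.225 to 0.725 m from the base axis. Payload 3.1 kg.
Tool frame: the origin (TCP) lies at the very end of the fingers, on their centre line; the grasp point (between the pads) lies 19 mm behind it (r.pinch_z is the distance from the TCP to the grasp point, in m); z points along the fingers, y is the line along which they close (so a half turn about z gives the same grasp; the last joint's range is limited). The gripper opens to 85 mm and grips with 20 to 120 N. Pads are 22 mm wide; open, the fingers measure 114 mm over their backs; the gripper's body (76 mm by 85 mm) begins 54 mm behind the grasp point. The pads swing forward as they close: fully open they stand 13 mm farther back than shut.
Start: joints at [61.261, 2.75, 5.684, 92.934, 0, 82.678], TCP at [0.192, 0.489, 0.231] pointing down, gripper open.
Joint ranges: [-166.93, 166.93], [-56.73, 111.36], [-69.38, 81.34], [-121.58, 131.49], [-85.45, 84.26], [-180, 180]. Speed limits (degrees/s): [159.86, 159.86, 180, 180, 180, 180].

### API

Orientations are given as a 3x3 rotation matrix whose columns are the frame's x, y, z axes.
In Python, from rig import r gives the robot as it stands.
- The arm moves only by the tool apply_moves, never from a script. Its argument "moves" is a list that holds one entry, the list of rows, each a list of 7 numbers: the shift along the tool's x, y, z in mm, then the turn, a rotation vector about the tool's x, y, z in degrees, then the opening, from -1 (shut) to 1 (fully open). In form: [[[tx, ty, tz, ax, ay, az, gripper], ...]]. A call has 1 to 12 rows; each row is the pose to reach, as a shift and turn from the pose commanded when the call began, along the tool's axes at that moment; what a row does not reach only later rows make up. A row lasts 1/8 s, in which the tool goes at most 62.5 mm and 10.7 degrees, less where a joint would pass 70% of its speed; a pose out of reach is approached as far as the arm can. A call with a gripper value outside its range is refused whole. The fingers move at their own pace and stop on an object; "squeeze" is the grip in N (left out, the last holds). Time passes only in rows, so rows that repeat a pose let the fingers close. It gives the time, the measured TCP pose, the force, the opening and the grip force at its end, in the units of the state.
- r.get_state(): the state, without advancing time (a new reading comes with each control period).
- r.get_image(name): name is "scene" or "side" or "wrist"; returns (picture, depth): 384x512x3 uint8, red, green, blue; 384x512 float32, m along the optical axis (not along the pixel's ray), 0 where there is no reading.
- r.get_calibration(name): a dict with "intrinsics" (3x3 intrinsics, pixels), "k1" (the pictures are not rectified: a ray, as slopes to the right and down, at radius r is drawn at 1 + k1 r^2 times it, then the intrinsics apply), "rvec" (rotation vector, rad) and "tvec" (3), from world to camera coordinates, as OpenCV has them. Camera axes: x right, y down, z forward; pixel columns grow to the right and rows downward; lengths in m; the calibration is good to about 2 mm. A picture is of the moment at which its call begins: read the wrist's pose just before it. get_calibration takes no time and is no camera call; for the wrist camera it gives the pose at the moment of the call.
- r.close_job(): hands the job in; it is judged then, once.
The state is a dict: "time": time; "qpos": joint angles; "joint_velocities": joint speeds; "tau": joint torques, N m; "position": TCP position; "ee_rot": TCP orientation; "contact_force": force on the tool from outside, world axes, zero at the start; "ft_torque": the same for the moment, N m; "gripper_width": finger opening in m; "gripper_force": force on a finger pad.
Only numpy, scipy, OpenCV 4.12 (cv2) and the standard library are available. Lean on these libraries where they do the work, as an engineer would, in place of code of your own. Each camera call takes 0.05 s, during which the arm holds its last target. There are 200 camera calls.

## Working session

There is one attempt and no reset: what is moved stays moved. The work goes in short steps, Python scripts to look and compute and a tool call to move; the robot and the scene stay as the last step left them, time stands still between calls to the robot, and variables do not carry over. Pictures are saved under pics/ and viewed, at most 12 in all, crops included, and the job is handed in when it is done.

Besides the shell and the picture viewer there is one more tool, called after "Call:" as name(argument=value, ...), one argument or row to a line, values as JSON. apply_moves: Moves the arm, as the interface text tells. Its arguments: {"type":"object","properties":{"moves":{"type":"array","items":{"type":"array","items":{"type":"array","items":{"type":"number"}}}},"squeeze":{"type":"number"}},"required":["moves"]}

```bash
ls; mkdir -p pics
cat > h.py <<'E'
import numpy as np, cv2, pickle
from rig import r
def snap(n,f):
    c=r.get_calibration(n); p,d=r.get_image(n); cv2.imwrite(f'pics/{f}.png',p[:,:,::-1]); pickle.dump((c,p,d),open(f'pics/{f}.pkl','wb')); return c,p,d
def load(f): return pickle.load(open(f'pics/{f}.pkl','rb'))
def ray(c,u,v):
    K=np.array(c['intrinsics']); k=c['k1']
    s=cv2.undistortPoints(np.array([[[u,v]]],float),K,np.array([k,0,0,0.]))[0,0]
    R=cv2.Rodrigues(np.array(c['rvec'],float))[0]; t=np.array(c['tvec']).ravel()
    return R.T@np.array([s[0],s[1],1]), -R.T@t
def plane(f,u,v,z):
    c=load(f)[0]; a,o=ray(c,u,v); return o+a*(z-o[2])/a[2]
def dep(f,u,v):
    c,p,d=load(f); a,o=ray(c,u,v); return o+a*np.median(d[int(v)-1:int(v)+2,int(u)-1:int(u)+2])
def cloud(f):
    c,p,d=load(f); K=np.array(c['intrinsics']); v,u=np.mgrid[:384,:512]
    s=cv2.undistortPoints(np.stack([u,v],-1).reshape(-1,1,2).astype(float),K,np.array([c['k1'],0,0,0.]))[:,0]
    R=cv2.Rodrigues(np.array(c['rvec'],float))[0]; t=np.array(c['tvec']).ravel()
    P=np.c_[s,np.ones(len(s))]*d.reshape(-1,1)
    return ((P-t)@R).reshape(384,512,3),p
E
python3 - <<'E'
from h import *
ims=[]
for n in ['scene','side','wrist']:
    c,p,d=snap(n,n+'0')
    print(n,c['tvec'],-cv2.Rodrigues(np.array(c['rvec'],float))[0].T@np.array(c['tvec']).ravel(), c['k1'])
for n in ['scene','side']:
    cv2.imwrite(f'pics/{n}0b.png',cv2.resize(cv2.imread(f'pics/{n}0.png'),(800,600),interpolation=cv2.INTER_CUBIC))
s=r.get_state(); print(s)
E
```

```text
pics
scene [-0.03981366 -0.36748939  1.57096555] [1.21866341 0.01660221 1.05789896] -0.0063139944110586705
side [-0.3955151   0.25925161  1.06721922] [-0.15624496 -0.85672584  0.77730868] -0.03888961063430364
wrist [-0.52357635 -0.0371877   0.37886795] [0.12367729 0.51440166 0.37302936] -0.09779714562631849
{'time': 0.15, 'qpos': array([6.12595697e+01, 2.78227236e+00, 5.61145062e+00, 9.29347782e+01,
       2.41533987e-04, 8.26785649e+01]), 'joint_velocities': array([ 0.11096978, -0.03189705,  0.14124586,  0.00214438, -0.04862627,
        0.04617657]), 'tau': array([ 1.74576533e-03, -3.39258885e+01,  3.20424378e+01,  1.53524301e-02,
       -8.46498483e-05,  1.03820193e-05]), 'position': array([0.19148755, 0.48830762, 0.23038716]), 'ee_rot': array([[-9.30934690e-01,  3.65184626e-01, -8.89920313e-04],
       [ 3.65185632e-01,  9.30933321e-01, -1.61398617e-03],
       [ 2.39053536e-04, -1.82750183e-03, -9.99998302e-01]]), 'contact_force': array([-1.45804718, -0.3338145 , -0.58012878]), 'ft_torque': array([-0.04451157,  0.0214186 , -0.02064526]), 'gripper_force': 0.0, 'gripper_width': 0.0857389732069208}
```

View pics/scene0b.png

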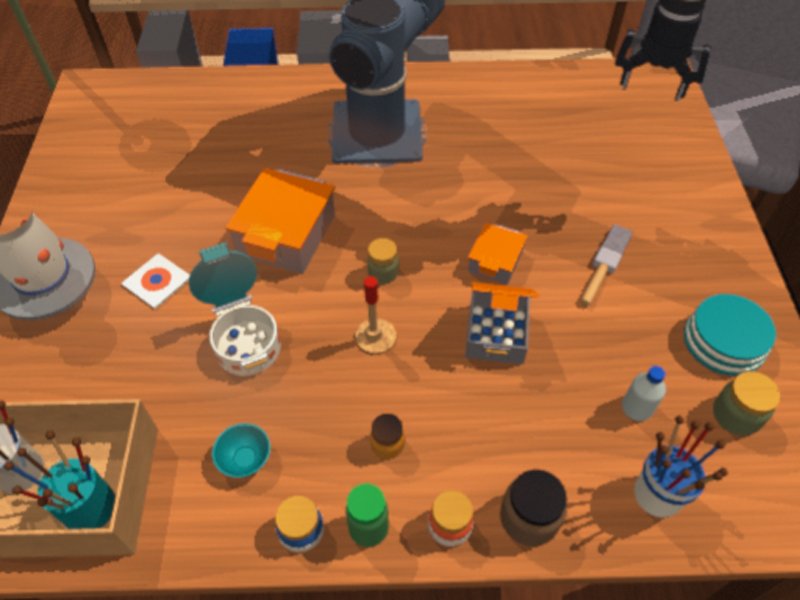

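View pics/side0b.png

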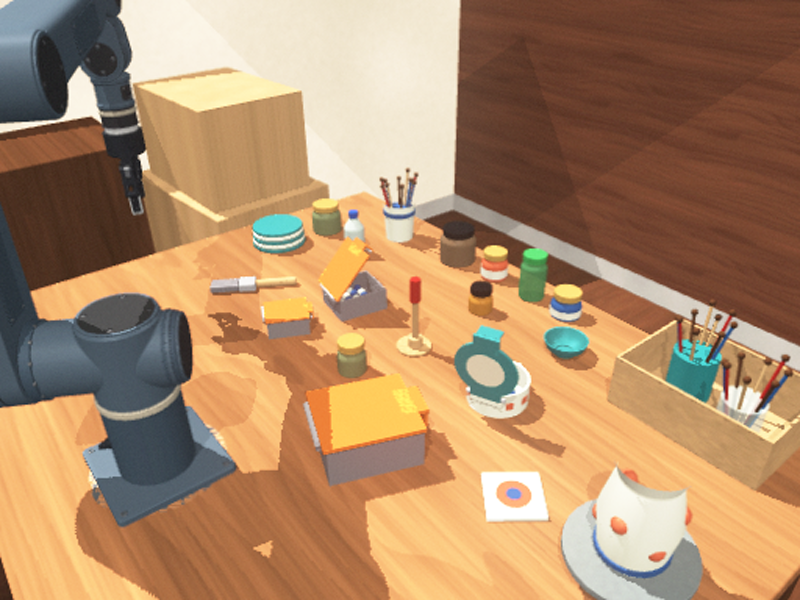

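The scene view shows the pot at (244,340) with its cover open towards the robot, the rod on its coaster at (375,337), and the half-open stock box at (499,325). The large and small orange boxes are decoys. I'll enlarge these areas and take depth measurements.

Run:
```python
from h import *
p=cv2.imread('pics/scene0.png')
# left: pot x 115..195,y 150..245 ; right: stock x 285..365
a=cv2.resize(p[150:245,115:185],None,fx=5,fy=5,interpolation=cv2.INTER_CUBIC)
b=cv2.resize(p[150:245,285:355],None,fx=5,fy=5,interpolation=cv2.INTER_CUBIC)
cv2.imwrite('pics/crop0.png',np.hstack([a,b]))
for n in ['scene0','side0']:
    X,q=cloud(n); q=q.astype(int)
    hsv=cv2.cvtColor(q.astype(np.uint8),cv2.COLOR_RGB2HSV)
    red=(q[...,0]>120)&(q[...,1]<50)&(q[...,2]<60)
    m=red&(abs(X[...,1]-0)<.2)&(X[...,2]>.1)&(X[...,2]<.18)&(X[...,0]<.7)
    print(n,'grip',m.sum(),X[m].mean(0),X[m].max(0),X[m].min(0))
for u,v in [(244,340),(375,337),(499,325),(355,337),(395,337),(375,350),(387,262),(244,450)]:
    print(u,v,dep('scene0',u/1.5625,v/1.5625).round(3))
```

```text
scene0 grip 50 [ 0.53415581 -0.00986602  0.15977296] [5.43323885e-01 4.18737281e-04 1.64760430e-01] [ 0.52351566 -0.01930989  0.11870642]<stdin>:12: RuntimeWarning: Mean of empty slice.
  ret = um.true_divide(
Traceback (most recent call last):
ValueError: zero-size array to reduction operation maximum which has no identity
```

View pics/crop0.png

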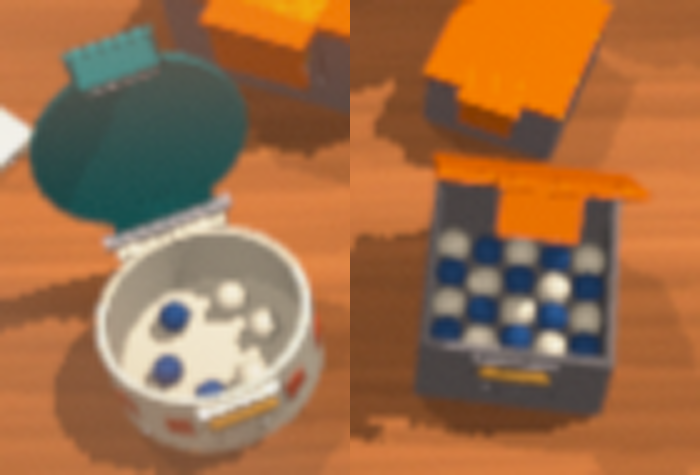

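Run:
```python
from h import *
A=lambda x,y:(x/5+115,y/5+150)
B=lambda x,y:((x-350)/5+285,y/5+150)
def P(l,p,z): print(l,plane('scene0',*p,z).round(4))
# rim centre via outer ellipse extremes
for l,p in [('potL',A(97,320)),('potR',A(313,300)),('potfar',A(205,225)),('potnear',A(205,400)),('hingeL',A(112,246)),('hingeR',A(228,203)),('catch',A(240,395))]: P(l,p,.05)
for l,p in [('stFL',B(418,350)),('stFR',B(608,355)),('stBL',B(440,190)),('stBR',B(617,200)),('catch',B(515,357))]: P(l,p,.05)
for l,p in [('cov L',B(437,165)),('cov R',B(648,192))]: P(l,p,.15);print(dep('scene0',*p))
X,q=cloud('scene0')
# pot rim by depth
S=1.5625
def fit(xy):
    a=np.c_[2*xy,np.ones(len(xy))]; s=np.linalg.lstsq(a,(xy**2).sum(1),rcond=None)[0]; return s[:2],np.sqrt(s[2]+s[:2]@s[:2])
c=plane('scene0',*A(205,310),.05); 
d=np.hypot(X[...,0]-c[0],X[...,1]-c[1])
m=(abs(X[...,2]-.05)<.004)&(d<.075); print('rim',m.sum(),fit(X[m][:,:2]))
for u,v in [(375,337),(357,337),(395,337),(375,350)]: P('coaster',(u/S,v/S),.006)
P('gripTop',(371/S,283/S),.155+.006)
for l,p in [('b0',A(175,317)),('b1',A(168,370)),('b2',A(210,388)),('w0',A(231,293)),('w1',A(262,320)),('w2',A(255,360))]: P(l,p,.015)
for n in ['scene0','side0']:
    X,q=cloud(n);h=cv2.cvtColor(q,cv2.COLOR_RGB2HSV)
    for nm,lo,hi,g in [('teal',75,100,pc) if 0 else ('teal',75,100,(.45,-.2)),('orange',5,18,(.48,.2))]:
        m=(h[...,0]>=lo)&(h[...,0]<=hi)&(h[...,1]>120)&(X[...,2]>.06)&(X[...,2]<.3)&(abs(X[...,0]-g[0])<.16)&(abs(X[...,1]-g[1])<.13)
        print(n,nm,m.sum(),X[m].min(0).round(3),X[m].max(0).round(3),X[m].mean(0).round(3)) if m.any() else 0
```

```text
potL [ 0.5525 -0.2823  0.05  ]
potR [ 0.5431 -0.1697  0.05  ]
potfar [ 0.4927 -0.2316  0.05  ]
potnear [ 0.6031 -0.2207  0.05  ]
hingeL [ 0.5052 -0.2802  0.05  ]
hingeR [ 0.4783 -0.2205  0.05  ]
catch [ 0.6006 -0.203   0.05  ]
stFL [0.583  0.1465 0.05  ]
stFR [0.5888 0.2445 0.05  ]
stBL [0.4805 0.167  0.05  ]
stBR [0.49   0.2624 0.05  ]
catch [0.5887 0.1963 0.05  ]
cov L [0.5384 0.152  0.15  ]
[0.50496153 0.15864041 0.1053867 ]
cov R [0.5579 0.2539 0.15  ]
[0.53719458 0.26128206 0.12161041]
rim 294 (array([ 0.5485556, -0.2273317]), np.float64(0.055727309870350634))
coaster [ 0.5369 -0.0063  0.006 ]
coaster [ 0.5361 -0.0377  0.006 ]
coaster [0.5379 0.0286 0.006 ]
coaster [ 0.5636 -0.0065  0.006 ]
gripTop [ 0.5363 -0.0083  0.161 ]
b0 [ 0.5286 -0.2505  0.015 ]
b1 [ 0.5625 -0.2506  0.015 ]
b2 [ 0.5743 -0.227   0.015 ]
w0 [ 0.5137 -0.2214  0.015 ]
w1 [ 0.5319 -0.203   0.015 ]
w2 [ 0.5574 -0.2046  0.015 ]
scene0 teal 344 [ 0.473 -0.304  0.06 ] [ 0.509 -0.216  0.118] [ 0.493 -0.262  0.089]
scene0 orange 379 [0.469 0.151 0.062] [0.578 0.263 0.16 ] [0.545 0.203 0.134]
side0 teal 99 [ 0.466 -0.278  0.182] [ 0.503 -0.236  0.19 ] [ 0.486 -0.257  0.187]
side0 orange 588 [0.463 0.147 0.061] [0.578 0.264 0.159] [0.511 0.202 0.106]
```

The pot is at about (0.548, -0.227) with yaw about 24°. The rod is at (0.536, -0.007), and the stock box is at (0.531, 0.206) with yaw about -11°. Next I'll fly to above the pot for a close look.

```bash
cat >> h.py <<'E'
def sh(*ps):
    s=r.get_state(); 
    for p in ps: print('shift',p,(s['ee_rot'].T@(np.array(p)-s['position'])*1000).round(1))
E
python3 - <<'E'
from h import *
sh([.40,.3,.29],[.575,-.215,.29])
c=load('wrist0')[0]; print(ray(c,256,192)[0], load('scene0')[0]['intrinsics'][0][0], c['intrinsics'][0][0])
X,q=cloud('scene0')
S=1.5625
for u,v in [(270,200),(300,190),(270,240)]: print(X[int(v/S),int(u/S)])
E
```

```text
shift [0.4, 0.3, 0.29] [-262.9  -99.3  -59.5]
shift [0.575, -0.215, 0.29] [-613.8 -514.8  -58.8]
[ 0.24999252 -0.12361095 -0.96063057] 459.14704221804016 330.04481268820126
[ 0.27829455 -0.20010604  0.08449286]
[ 0.24952489 -0.14362003  0.08235014]
[ 0.37048016 -0.19354519  0.08003568]
```

Call:
apply_moves(
  moves=[
    [[-52, -20, -12, 0, 0, -9, 1], [-105, -40, -24, 0, 0, -18, 1], [-158, -60, -36, 0, 0, -27, 1], [-210, -80, -48, 0, 0, -36, 1], [-263, -100, -60, 0, 0, -45, 1], [-302, -146, -60, 0, 0, -45, 1], [-341, -192, -60, 0, 0, -45, 1], [-380, -238, -60, 0, 0, -45, 1], [-419, -284, -60, 0, 0, -45, 1], [-458, -330, -60, 0, 0, -45, 1], [-497, -376, -60, 0, 0, -45, 1], [-536, -422, -60, 0, 0, -45, 1]],
  ],
)

```text
time: 1.65
position: [0.5369, -0.1018, 0.291]
ee_rot: [[-0.917, -0.4, -0.0], [-0.4, 0.917, 0.0], [-0.0, 0.0, -1.0]]
contact_force: [0.1, -0.3, -0.1]
gripper_width: 0.0858
gripper_force: 0.0
```

Run:
```python
from h import *
print(r.get_state()['position'],r.get_state()['time'],r.get_state()['ee_rot'].round(3)); snap('wrist','w1')
sh([.575,-.215,.29])
```

```text
[ 0.5368566 -0.1017778  0.2909774] 1.65 [[-0.917 -0.4   -0.   ]
 [-0.4    0.917  0.   ]
 [-0.     0.    -1.   ]]
shift [0.575, -0.215, 0.29] [   8.2 -111.4   -0.3]
```

Call:
apply_moves(
  moves=[
    [[4, -56, 0, 0, 0, 0, 1], [8, -111, 0, 0, 0, 0, 1], [8, -111, 0, 0, 0, 0, 1], [8, -111, 0, 0, 0, 0, 1]],
  ],
)

```text
time: 2.2
position: [0.5734, -0.2045, 0.2906]
ee_rot: [[-0.917, -0.4, -0.001], [-0.4, 0.917, 0.001], [0.001, 0.002, -1.0]]
contact_force: [0.1, 0.7, 0.5]
gripper_width: 0.085
gripper_force: 0.0
```

Run:
```python
from h import *
snap('wrist','w2')
a=[cv2.imread(f'pics/w{i}.png') for i in (1,2)]
cv2.imwrite('pics/w12.png',np.vstack([cv2.resize(x,(400,300),interpolation=cv2.INTER_AREA) for x in a]) if 0 else cv2.resize(a[1],(800,600),interpolation=cv2.INTER_CUBIC))
```

```text
(no output)
```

View pics/w12.png

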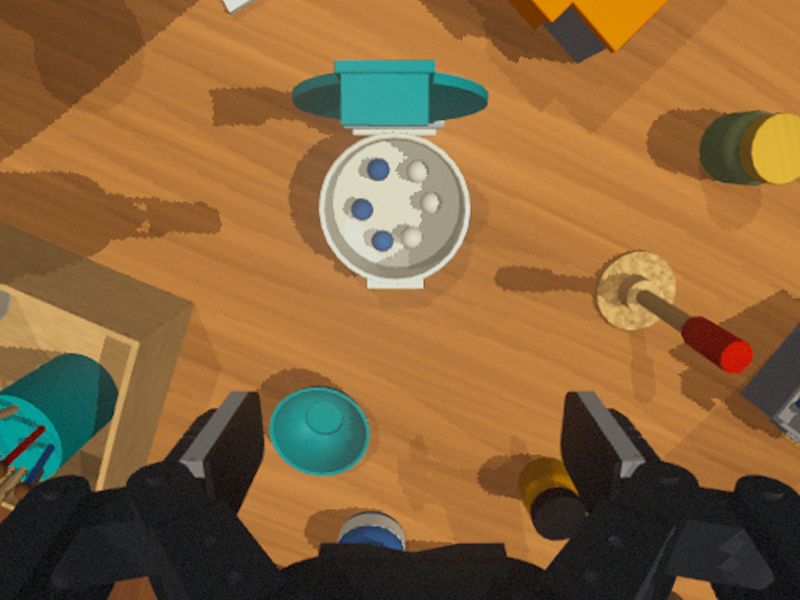

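The wrist view shows the pot rim centred at about (394,206), square to the tool. The blue beads are at (378,169), (361,209) and (382,240), and the white ones at (417,171), (430,203) and (412,237). The coaster is at (636,290) and the top of the rod at (735,356).

Run:
```python
from h import *
S=1.5625
f=lambda u,v,z:plane('w2',u/S,v/S,z)[:3].round(4)
L=f(319,206,.05);Rr=f(470,206,.05); print('pot',L,Rr,(L+Rr)/2)
print('hinge',f(394,131,.052),f(353,131,.052),f(436,131,.052),'catch',f(396,280,.05))
pc=f(394.5,206,.05)[:2]
X,q=cloud('w2')
def fit(xy):
    a=np.c_[2*xy,np.ones(len(xy))]; s=np.linalg.lstsq(a,(xy**2).sum(1),rcond=None)[0]; return s[:2],np.sqrt(s[2]+s[:2]@s[:2])
d=np.hypot(X[...,0]-pc[0],X[...,1]-pc[1]); m=(abs(X[...,2]-.05)<.002)&(d<.06)&(d>.045); c,rad=fit(X[m][:,:2]);print('rim fit',m.sum(),c,rad)
y=np.radians(23.6);Rp=np.array([[np.cos(y),np.sin(y)],[-np.sin(y),np.cos(y)]])
for u,v in [(378,169),(361,209),(382,240),(417,171),(430,203),(412,237)]:
    p=Rp@(f(u,v,.015)[:2]-c)*1000; print(p.round(1),np.hypot(*p).round(1))
print('coaster',f(636,290,.006),'rodtop',f(735,356,.161),'depth top',dep('w2',735/S,356/S))
m=(q[...,0]>120)&(q[...,1]<50)&(q[...,2]<60)&(X[...,2]>.155)&(X[...,0]<.7); print(m.sum(),fit(X[m][:,:2]),X[m].mean(0), X[m].max(0),X[m].min(0))
h=cv2.cvtColor(q,cv2.COLOR_RGB2HSV)
m=(h[...,0]>=75)&(h[...,0]<=100)&(h[...,1]>120)&(X[...,2]>.06)&(d<.2)
P=np.c_[(X[m][:,:2]-c)@Rp.T,X[m][:,2]]; 
for z in np.arange(.06,.2,.02):
    k=abs(P[:,2]-z)<.01; print(z.round(3),k.sum(),P[k][:,0].min().round(3) if k.any() else '',P[k][:,0].max().round(3) if k.any() else '')
print(r.get_state()['position'])
```

```text
pot [ 0.5691 -0.2811  0.05  ] [ 0.5247 -0.1788  0.05  ] [ 0.5469  -0.22995  0.05   ]
hinge [ 0.4982 -0.251   0.052 ] [ 0.5097 -0.2777  0.052 ] [ 0.4863 -0.2237  0.052 ] catch [ 0.5982 -0.2068  0.05  ]
rim fit 1123 [ 0.54882751 -0.22960599] 0.05404004025831439
[-27.4 -13.4] 30.4
[  4.1 -27.6] 27.9
[ 29.3 -11. ] 31.3
[-25.8  17.5] 31.2
[-0.6 28. ] 28.0
[26.9 13.5] 30.1
coaster [ 0.5329 -0.0079  0.006 ] rodtop [ 0.5336 -0.0121  0.161 ] depth top [ 0.53352018 -0.01287221  0.16199432]
331 (array([ 0.5202272 , -0.11688571]), np.float64(0.10604740721656938)) [ 0.53328086 -0.01406411  0.16381236] [ 0.54398305 -0.00135182  0.43347317] [ 0.50670355 -0.23437529  0.15921782]
0.06 1 -0.061 -0.061
0.08 7 -0.064 -0.062
0.1 13 -0.067 -0.065
0.12 24 -0.071 -0.067
0.14 133 -0.077 -0.069
0.16 321 -0.079 -0.071
0.18 2361 -0.081 -0.053
0.2 0  
[ 0.57343019 -0.20385312  0.291343  ]
```

Run:
```python
from h import *
sh([.534,-.010,.24],[.534,-.010,.122])
```

```text
shift [0.534, -0.01, 0.24] [-41.5 193.4  51.5]
shift [0.534, -0.01, 0.122] [-41.6 193.3 169.5]
```

Call:
apply_moves(
  moves=[
    [[-10, 50, 10, 0, 0, 0, 1], [-20, 100, 20, 0, 0, 0, 1], [-30, 150, 35, 0, 0, 0, 1], [-41, 193, 50, 0, 0, 0, 1], [-41, 193, 50, 0, 0, 0, 1], [-41, 193, 90, 0, 0, 0, 1], [-41, 193, 130, 0, 0, 0, 1], [-41, 193, 169, 0, 0, 0, 1], [-41, 193, 169, 0, 0, 0, 1], [-41, 193, 169, 0, 0, 0, 1]],
  ],
)

```text
time: 3.5
position: [0.535, -0.0117, 0.1245]
ee_rot: [[-0.916, -0.4, 0.003], [-0.4, 0.916, -0.001], [-0.002, -0.002, -1.0]]
contact_force: [0.8, 0.6, 1.2]
gripper_width: 0.0853
gripper_force: 0.0
```

Call:
apply_moves(
  moves=[
    [[0, 0, 0, 0, 0, 0, -0.6], [0, 0, 0, 0, 0, 0, -0.8], [0, 0, 0, 0, 0, 0, -1], [0, 0, 0, 0, 0, 0, -1], [0, 0, 0, 0, 0, 0, -1], [0, 0, 0, 0, 0, 0, -1]],
  ],
  squeeze=50,
)

```text
time: 4.25
position: [0.5344, -0.0113, 0.123]
ee_rot: [[-0.916, -0.4, 0.001], [-0.4, 0.916, 0.0], [-0.001, -0.0, -1.0]]
contact_force: [-0.1, 1.2, 4.4]
gripper_width: 0.0209
gripper_force: 49.0
```

Run:
```python
from h import *
print(r.get_state()['gripper_force'],r.get_state()['position'],r.get_state()['ee_rot'].round(3));snap('wrist','w3');snap('side','s3')
a=cv2.imread('pics/w3.png');b=cv2.imread('pics/s3.png')
cv2.imwrite('pics/g3.png',np.hstack([cv2.resize(a,(400,300)),cv2.resize(b[130:250,190:350],(400,300),interpolation=cv2.INTER_CUBIC)]))
```

```text
48.989169001579285 [ 0.53438608 -0.01127561  0.12299836] [[-0.916 -0.4    0.001]
 [-0.4    0.916  0.   ]
 [-0.001 -0.    -1.   ]]
```

View pics/g3.png

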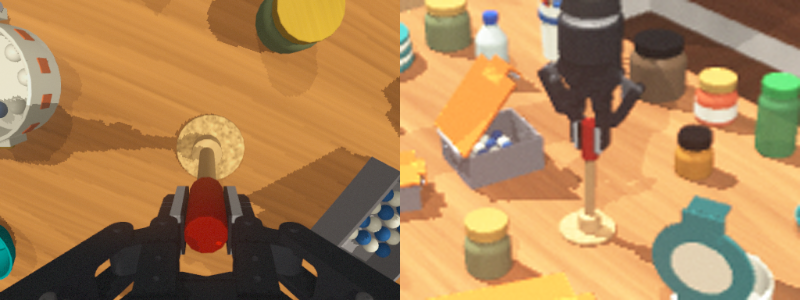

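The gripper holds the rod firmly (49 N), with the rod upright on its coaster. Next I lift it and carry it to the pot.

Run:
```python
from h import *
sh([.534,-.011,.2],[.548,-.229,.2],[.548,-.229,.1275])
```

```text
shift [0.534, -0.011, 0.2] [  0.1   0.4 -77. ]
shift [0.548, -0.229, 0.2] [  74.6 -205.   -77.1]
shift [0.548, -0.229, 0.1275] [  74.6 -205.    -4.6]
```

Call:
apply_moves(
  moves=[
    [[0, 0, -40, 0, 0, 0, -1], [0, 0, -77, 0, 0, 0, -1], [10, -30, -82, 0, 0, 0, -1], [27, -75, -82, 0, 0, 0, -1], [45, -120, -82, 0, 0, 0, -1], [60, -165, -82, 0, 0, 0, -1], [72, -195, -82, 0, 0, 0, -1], [75, -204, -82, 0, 0, 0, -1], [75, -204, -82, 0, 0, 0, -1], [75, -204, -82, 0, 0, 0, -1]],
  ],
)

```text
time: 5.6
position: [0.5469, -0.2273, 0.2041]
ee_rot: [[-0.916, -0.401, -0.001], [-0.401, 0.916, 0.001], [0.0, 0.001, -1.0]]
contact_force: [0.3, 0.6, -0.9]
gripper_width: 0.0207
gripper_force: 49.1
```

Run:
```python
from h import *
sh([.548,-.229,.2],[.548,-.229,.1275])
print(r.get_state()['contact_force'])
snap('wrist','w4'); cv2.imwrite('pics/w4b.png',cv2.resize(cv2.imread('pics/w4.png')[100:384,100:412],None,fx=2,fy=2,interpolation=cv2.INTER_CUBIC))
```

```text
shift [0.548, -0.229, 0.2] [-0.4 -2.1  4.1]
shift [0.548, -0.229, 0.1275] [-0.4 -2.1 76.6]
[ 0.25449507  0.55386947 -0.87520663]
```

View pics/w4b.png

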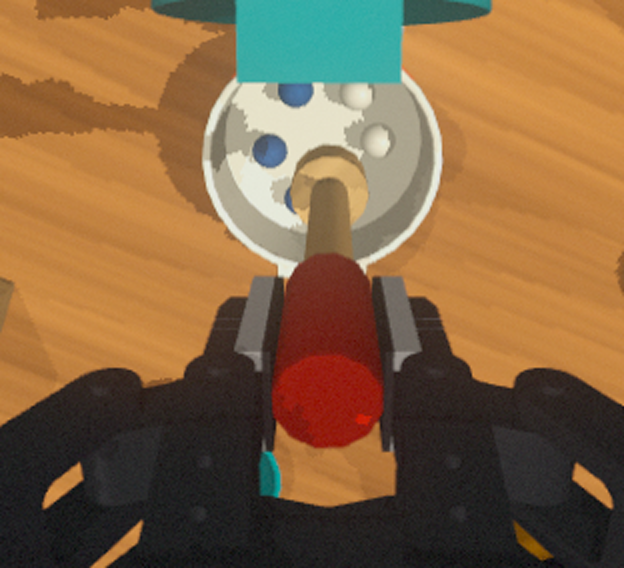

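Call:
apply_moves(
  moves=[
    [[0, -2, 0, 0, 0, 0, -1], [0, -2, 25, 0, 0, 0, -1], [0, -2, 50, 0, 0, 0, -1], [0, -2, 70, 0, 0, 0, -1], [0, -2, 77, 0, 0, 0, -1], [0, -2, 77, 0, 0, 0, -1]],
  ],
)

```text
time: 6.4
position: [0.5476, -0.2299, 0.1272]
ee_rot: [[-0.916, -0.401, -0.001], [-0.401, 0.916, 0.0], [0.0, 0.0, -1.0]]
contact_force: [-0.2, 0.3, -0.2]
gripper_width: 0.0205
gripper_force: 49.1
```

```bash
python3 -c "
from h import *
s=r.get_state();print(s['position'],s['contact_force']);sh([.548,-.229,.1275])
for i in range(12):
  a=np.radians(4+30*i);R=min(6+4*i,19);print([round(R*np.cos(a)),round(R*np.sin(a))],end=' ')
"
```

```text
[ 0.54759405 -0.22987364  0.12718478] [-0.24764503  0.34443638 -0.18432572]
shift [0.548, -0.229, 0.1275] [-0.7  0.6 -0.3]
[6, 0] [8, 6] [6, 13] [-1, 18] [-11, 16] [-17, 8] [-19, -1] [-16, -11] [-8, -17] [1, -19] [11, -16] [17, -8]
```

Call:
apply_moves(
  moves=[
    [[6, 0, 0, 0, 0, 0, -1], [8, 6, 0, 0, 0, 0, -1], [6, 13, 0, 0, 0, 0, -1], [-1, 18, 0, 0, 0, 0, -1], [-11, 16, 0, 0, 0, 0, -1], [-17, 8, 0, 0, 0, 0, -1], [-19, -1, 0, 0, 0, 0, -1], [-16, -11, 0, 0, 0, 0, -1], [-8, -17, 0, 0, 0, 0, -1], [1, -19, 0, 0, 0, 0, -1], [11, -16, 0, 0, 0, 0, -1], [17, -8, 0, 0, 0, 0, -1]],
  ],
)

```text
time: 7.9
position: [0.5349, -0.2445, 0.1276]
ee_rot: [[-0.917, -0.399, 0.002], [-0.399, 0.917, 0.0], [-0.002, -0.0, -1.0]]
contact_force: [2.0, 1.6, -1.2]
gripper_width: 0.0208
gripper_force: 49.1
```

Call:
apply_moves(
  moves=[
    [[2, 8, 0, 0, 0, 0, -1], [0, 17, 0, 0, 0, 0, -1], [-6, 25, 0, 0, 0, 0, -1], [-17, 27, 0, 0, 0, 0, -1], [-27, 25, 0, 0, 0, 0, -1], [-35, 17, 0, 0, 0, 0, -1], [-37, 8, 0, 0, 0, 0, -1]],
  ],
)

```text
time: 8.78
position: [0.5667, -0.2225, 0.1268]
ee_rot: [[-0.916, -0.401, -0.001], [-0.401, 0.916, 0.0], [0.001, 0.001, -1.0]]
contact_force: [-1.3, -0.2, -0.5]
gripper_width: 0.0209
gripper_force: 49.2
```

Run:
```python
from h import *
s=r.get_state();print(s['position'],s['contact_force'],s['gripper_force'])
snap('wrist','w5'); snap('scene','c5')
a=cv2.resize(cv2.imread('pics/w5.png')[40:340,100:412],(400,384))
b=cv2.resize(cv2.imread('pics/c5.png')[180:250,120:190],(384,384),interpolation=cv2.INTER_CUBIC)
cv2.imwrite('pics/m5.png',np.hstack([a,b]))
```

```text
[ 0.56670849 -0.2225453   0.12676758] [-1.26564458 -0.20335027 -0.49008272] 49.19273793697357
```

View pics/m5.png

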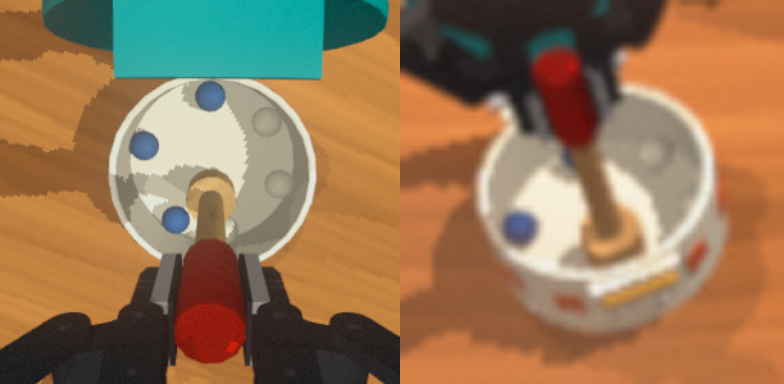

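The beads have moved: blue are at (210,96), (144,146) and (176,219), and white at (267,121), (279,183) and about (225,230). I'll compare these with where they started.

Run:
```python
from h import *
S=1.5625
old=[plane('w2',u/S,v/S,.015)[:2] for u,v in [(378,169),(361,209),(382,240),(417,171),(430,203),(412,237)]]
new=[plane('w5',x*.78+100,y*300/384+40,.015)[:2] for x,y in [(210,96),(144,146),(176,219),(267,121),(279,183),(225,230)]]
c=np.array([.548,-.229]);y=np.radians(23.6);Rp=np.array([[np.cos(y),np.sin(y)],[-np.sin(y),np.cos(y)]])*1000
for g in (range(3),range(3,6)):
    for i in g: print((Rp@(new[i]-c)).round(0),[int(1000*np.hypot(*(new[i]-old[j]))) for j in g])
```

```text
[-40.  -2.] [18, 52, 70]
[-11. -42.] [32, 20, 50]
[ 37. -23.] [64, 32, 13]
[-26.  32.] [15, 26, 56]
[13. 41.] [45, 19, 32]
[44.  8.] [69, 48, 17]
```

Call:
apply_moves(
  moves=[
    [[-2, -6, 0, 0, 0, 0, -1], [-3, -10, 0, 0, 0, 0, -1], [0, -16, 0, 0, 0, 0, -1], [6, -21, 0, 0, 0, 0, -1], [12, -24, 0, 0, 0, 0, -1], [15, -15, 0, 0, 0, 0, -1], [20, 0, 0, 0, 0, 0, -1], [20, 0, 0, 0, 0, 0, -1]],
  ],
)

```text
time: 9.88
position: [0.5479, -0.2296, 0.128]
ee_rot: [[-0.916, -0.401, 0.002], [-0.401, 0.916, -0.0], [-0.002, -0.001, -1.0]]
contact_force: [0.1, 0.1, -0.7]
gripper_width: 0.0213
gripper_force: 49.3
```

Run:
```python
from h import *
snap('wrist','w6'); X,q=cloud('w6'); h=cv2.cvtColor(q,cv2.COLOR_RGB2HSV)
S=1.5625
old=[plane('w2',u/S,v/S,.015)[:2] for u,v in [(378,169),(361,209),(382,240)]]
m=((h[...,0]>100)&(h[...,0]<125)&(h[...,1]>90)&(np.hypot(X[...,0]-.548,X[...,1]+.229)<.055)).astype(np.uint8)
n,_,st,ce=cv2.connectedComponentsWithStats(m)
for i in range(1,n):
    if st[i,4]>60:
        p=plane('w6',*ce[i],.015)[:2]; print(st[i,4],p,[int(1000*np.hypot(*(p-o))) for o in old])
s=r.get_state();print(s['position'],s['gripper_force'],s['contact_force'])
sh([.548,-.229,.205],[.534,-.010,.205],[.534,-.010,.1235])
```

```text
89 [ 0.55765547 -0.27052237] [33, 18, 48]
286 [ 0.58905285 -0.24671316] [60, 26, 20]
[ 0.54832393 -0.23013492  0.12797697] 49.29200291633606 [-0.00355482  0.53560269 -0.65989473]
shift [0.548, -0.229, 0.205] [ -0.3   1.  -77. ]
shift [0.534, -0.01, 0.205] [-75.2 207.3 -77.3]
shift [0.534, -0.01, 0.1235] [-75.1 207.4   4.2]
```

Call:
apply_moves(
  moves=[
    [[0, 0, -40, 0, 0, 0, -1], [0, 0, -77, 0, 0, 0, -1], [-5, 20, -80, 0, 0, 0, -1], [-22, 65, -80, 0, 0, 0, -1], [-40, 115, -80, 0, 0, 0, -1], [-58, 165, -80, 0, 0, 0, -1], [-72, 200, -80, 0, 0, 0, -1], [-76, 208, -80, 0, 0, 0, -1], [-76, 208, -80, 0, 0, 0, -1], [-76, 208, -45, 0, 0, 0, -1], [-76, 208, -20, 0, 0, 0, -1], [-76, 208, -20, 0, 0, 0, -1]],
  ],
)

```text
time: 11.42
position: [0.5321, -0.0103, 0.1442]
ee_rot: [[-0.917, -0.398, -0.006], [-0.398, 0.917, 0.0], [0.005, 0.003, -1.0]]
contact_force: [-0.3, 0.9, -0.3]
gripper_width: 0.0212
gripper_force: 49.3
```

Run:
```python
from h import *
sh([.534,-.010,.1235]); s=r.get_state();print(s['position'],s['contact_force'],s['gripper_force'])
snap('wrist','w7'); snap('side','s7');snap('scene','c7')
a=cv2.resize(cv2.imread('pics/w7.png')[80:380,120:392],(360,400))
b=cv2.resize(cv2.imread('pics/c7.png')[150:240,200:290],(400,400),interpolation=cv2.INTER_CUBIC)
cv2.imwrite('pics/m7.png',np.hstack([a,b]))
```

```text
shift [0.534, -0.01, 0.1235] [-2.  -0.5 20.7]
[ 0.53212359 -0.01029504  0.14422465] [-0.33449995  0.93751986 -0.33405996] 49.290388226509094
```

View pics/m7.png

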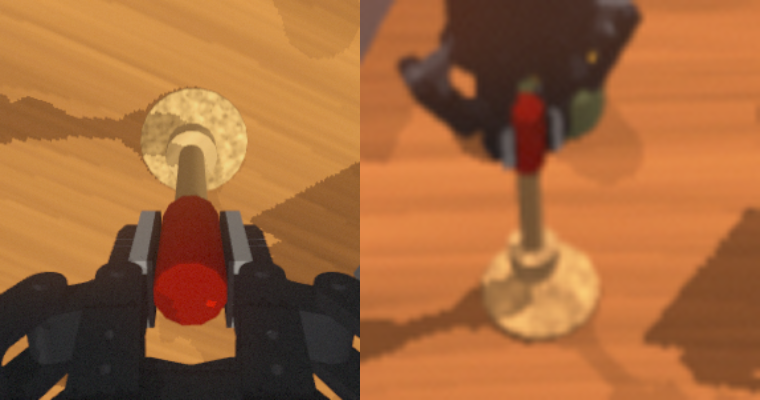

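The rod hangs over the middle of the coaster in both views. I'll set it down and release it.

Call:
apply_moves(
  moves=[
    [[-1, 1, 8, 0, 0, 0, -1], [-1, 1, 15, 0, 0, 0, -1], [-1, 1, 19, 0, 0, 0, -1], [-1, 1, 21, 0, 0, 0, -1], [-1, 1, 21, 0, 0, 0, -1], [-1, 1, 21, 0, 0, 0, -1]],
  ],
)

```text
time: 12.32
position: [0.5348, -0.008, 0.1265]
ee_rot: [[-0.916, -0.4, 0.0], [-0.4, 0.916, -0.0], [-0.0, -0.0, -1.0]]
contact_force: [0.1, 0.4, -1.3]
gripper_width: 0.021
gripper_force: 49.3
```

Call:
apply_moves(
  moves=[
    [[0, 0, 2, 0, 0, 0, -1], [0, 0, 3, 0, 0, 0, -1], [0, 0, 3.5, 0, 0, 0, -1], [0, 0, 3.5, 0, 0, 0, -1], [0, 0, 3.5, 0, 0, 0, -1]],
  ],
)

```text
time: 12.95
position: [0.5347, -0.0079, 0.123]
ee_rot: [[-0.916, -0.4, 0.0], [-0.4, 0.916, 0.0], [-0.0, -0.0, -1.0]]
contact_force: [-1.1, -0.1, 0.6]
gripper_width: 0.0207
gripper_force: 49.5
```

Touching down now: the contact force went from -1.3 N to +0.6 N.

Call:
apply_moves(
  moves=[
    [[0, 0, 0.5, 0, 0, 0, -0.4], [0, 0, 0.5, 0, 0, 0, 0], [0, 0, 0.5, 0, 0, 0, 0.5], [0, 0, 0, 0, 0, 0, 1], [0, 0, 0, 0, 0, 0, 1], [0, 0, -20, 0, 0, 0, 1], [0, 0, -60, 0, 0, 0, 1], [0, 0, -110, 0, 0, 0, 1], [0, 0, -150, 0, 0, 0, 1], [0, 0, -150, 0, 0, 0, 1], [0, 0, -150, 0, 0, 0, 1]],
  ],
)

```text
time: 14.32
position: [0.5347, -0.008, 0.2724]
ee_rot: [[-0.916, -0.4, -0.0], [-0.4, 0.916, 0.0], [0.0, 0.0, -1.0]]
contact_force: [-1.0, 0.1, -0.2]
gripper_width: 0.0853
gripper_force: 0.0
```

Run:
```python
from h import *
snap('wrist','w8');snap('scene','c8')
for n in ('w8','c8'):
    X,q=cloud(n)
    m=(q[...,0]>120)&(q[...,1]<50)&(q[...,2]<60)&(X[...,2]>.157)&(X[...,2]<.17)&(np.hypot(X[...,0]-.535,X[...,1]+.01)<.04); print('top',m.sum(),X[m].mean(0) if m.any() else '')
X,q=cloud('w8')
# stock cover
h=cv2.cvtColor(q,cv2.COLOR_RGB2HSV)
y=np.radians(-10.7);Rs=np.array([[np.cos(y),np.sin(y)],[-np.sin(y),np.cos(y)]])
for n in ('scene0','side0'):
    X,q=cloud(n);h=cv2.cvtColor(q,cv2.COLOR_RGB2HSV)
    m=(h[...,0]>=5)&(h[...,0]<=18)&(h[...,1]>170)&(X[...,2]>.06)&(X[...,2]<.2)&(abs(X[...,0]-.52)<.08)&(abs(X[...,1]-.205)<.075)
    P=np.c_[(X[m][:,:2]-[.531,.206])@Rs.T,X[m][:,2]]
    for z in np.arange(.06,.18,.02):
        k=abs(P[:,2]-z)<.01
        if k.any(): print(n,z.round(2),k.sum(),P[k][:,0].min().round(3),P[k][:,0].max().round(3),P[k][:,1].min().round(3),P[k][:,1].max().round(3))
sh([.425,-.20,.25],[.425,-.30,.25])
```

```text
top 256 [ 0.53425404 -0.00790209  0.16101361]
top 45 [ 0.53537487 -0.00604443  0.16167906]
scene0 0.06 10 -0.059 -0.052 -0.047 0.031
scene0 0.08 27 -0.052 -0.035 -0.053 0.049
scene0 0.1 27 -0.033 -0.018 -0.053 0.051
scene0 0.12 27 -0.016 -0.001 -0.045 0.051
scene0 0.14 213 0.001 0.046 -0.053 0.052
scene0 0.16 71 0.019 0.034 -0.021 0.023
side0 0.06 8 -0.058 -0.051 -0.059 -0.006
side0 0.08 21 -0.054 -0.029 -0.057 0.028
side0 0.1 23 -0.038 -0.014 -0.058 0.021
side0 0.12 19 -0.016 0.006 -0.058 0.009
side0 0.14 22 0.0 0.038 -0.058 -0.001
side0 0.16 5 0.022 0.029 -0.023 -0.019
shift [0.425, -0.2, 0.25] [ 176.7 -132.5   21.3]
shift [0.425, -0.3, 0.25] [ 216.7 -224.2   21.2]
```

The rod stands released, with its top at (0.535, -0.007, 0.161). Now I move behind the open pot cover with the fingers shut.

Run:
```python
from h import *
sh([.4335,-.279,.27],[.4335,-.279,.150])
```

```text
shift [0.4335, -0.279, 0.27] [ 200.5 -208.3    1.2]
shift [0.4335, -0.279, 0.15] [ 200.2 -208.5  121.2]
```

Call:
apply_moves(
  moves=[
    [[33, -35, 0, 0, 0, 0, 0], [67, -70, 0, 0, 0, 0, -1], [100, -104, 0, 0, 0, 0, -1], [133, -139, 0, 0, 0, 0, -1], [167, -174, 0, 0, 0, 0, -1], [200, -208, 0, 0, 0, 0, -1], [200, -208, 1, 0, 0, 0, -1], [200, -208, 40, 0, 0, 0, -1], [200, -208, 80, 0, 0, 0, -1], [200, -208, 121, 0, 0, 0, -1], [200, -208, 121, 0, 0, 0, -1], [200, -208, 121, 0, 0, 0, -1]],
  ],
  squeeze=40,
)

```text
time: 15.92
position: [0.4351, -0.2782, 0.1528]
ee_rot: [[-0.916, -0.401, 0.001], [-0.401, 0.916, -0.0], [-0.001, -0.001, -1.0]]
contact_force: [1.5, 0.0, -0.9]
gripper_width: -0.0002
gripper_force: 0.0
```

Run:
```python
from h import *
s=r.get_state();print(s['position'],s['contact_force'],s['gripper_width']);sh([.4335,-.279,.150])
for t in [1.7,1.5,1.3,1.1,.9,.7,.5,.35,.22,.15]:
    S=105 if t>.6 else 105+13*(.6-t)/.45
    x=-62+S*np.cos(t)-5*np.sin(t)-11; z=52+S*np.sin(t)+5*np.cos(t)
    print(t,round(-(x+125)),0,round(150-z))
```

```text
[ 0.43512033 -0.27818523  0.15281484] [ 1.47734811  0.02256854 -0.91149831] -0.00019430392439964732
shift [0.4335, -0.279, 0.15] [ 1.8 -0.1  2.8]
1.7 -34 0 -5
1.5 -54 0 -7
1.3 -75 0 -5
1.1 -95 0 2
0.9 -113 0 13
0.7 -129 0 27
0.5 -144 0 42
0.35 -156 0 55
0.22 -164 0 68
0.15 -168 0 75
```

Call:
apply_moves(
  moves=[
    [[-20, 0, -2, 0, 0, 0, -1], [-34, 0, -5, 0, 0, 0, -1], [-54, 0, -7, 0, 0, 0, -1], [-75, 0, -5, 0, 0, 0, -1], [-95, 0, 2, 0, 0, 0, -1], [-113, 0, 13, 0, 0, 0, -1], [-129, 0, 27, 0, 0, 0, -1], [-144, 0, 42, 0, 0, 0, -1], [-156, 0, 55, 0, 0, 0, -1], [-164, 0, 68, 0, 0, 0, -1], [-168, 0, 75, 0, 0, 0, -1], [-168, 0, 75, 0, 0, 0, -1]],
  ],
)

```text
time: 17.42
position: [0.5881, -0.2111, 0.076]
ee_rot: [[-0.916, -0.4, -0.001], [-0.4, 0.916, 0.001], [0.001, 0.001, -1.0]]
contact_force: [-0.2, -0.3, 0.5]
gripper_width: 0.0001
gripper_force: 0.0
```

Run:
```python
from h import *
s=r.get_state();print(s['position'],s['contact_force'])
c=np.array([.548,-.229]);y=np.radians(23.6);Rp=np.array([[np.cos(y),np.sin(y)],[-np.sin(y),np.cos(y)]])
print(Rp@(s['position'][:2]-c))
q=c+Rp.T@[.050,0]; sh([*q,.057],[*q,.050])
snap('side','s9'); cv2.imwrite('pics/s9b.png',cv2.resize(cv2.imread('pics/s9.png')[130:290,240:400],(600,600),interpolation=cv2.INTER_CUBIC))
```

```text
[ 0.58814712 -0.21113695  0.07595936] [-0.16731859 -0.30712372  0.52219299]
[0.04394078 0.00029617]
shift [np.float64(0.593818136478112), np.float64(-0.20898254837215527), 0.057] [-6.1 -0.3 19. ]
shift [np.float64(0.593818136478112), np.float64(-0.20898254837215527), 0.05] [-6.1 -0.3 26. ]
```

View pics/s9b.png

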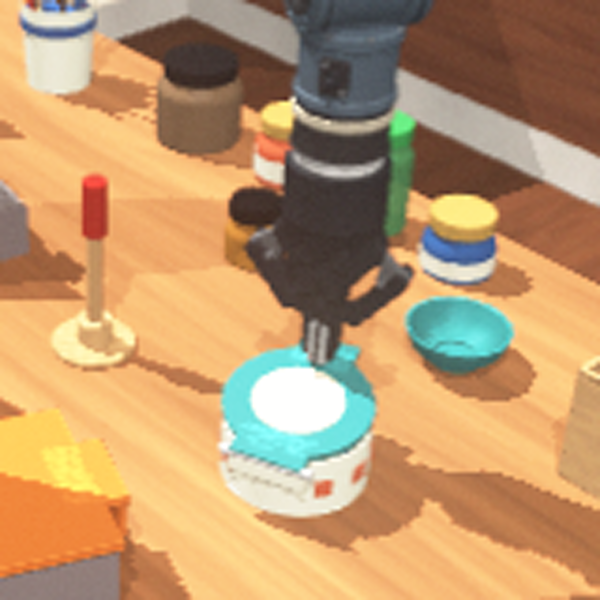

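The pot cover has come down onto the catch, and the fingertips are on its front edge at (320,355). I'll press it in small steps.

Call:
apply_moves(
  moves=[
    [[-6, 0, 6, 0, 0, 0, -1], [-6, 0, 10, 0, 0, 0, -1], [-6, 0, 13, 0, 0, 0, -1], [-6, 0, 15, 0, 0, 0, -1], [-6, 0, 17, 0, 0, 0, -1], [-6, 0, 19, 0, 0, 0, -1], [-6, 0, 20, 0, 0, 0, -1], [-6, 0, 20, 0, 0, 0, -1]],
  ],
)

```text
time: 18.48
position: [0.5942, -0.2091, 0.057]
ee_rot: [[-0.917, -0.4, 0.0], [-0.4, 0.917, -0.0], [-0.0, -0.0, -1.0]]
contact_force: [-0.2, 0.5, 3.8]
gripper_width: -0.0
gripper_force: 1.4
```

Call:
apply_moves(
  moves=[
    [[0, 0, 2, 0, 0, 0, -1], [0, 0, 3, 0, 0, 0, -1], [0, 0, 4, 0, 0, 0, -1], [0, 0, 4, 0, 0, 0, -1]],
  ],
)

```text
time: 18.98
position: [0.5944, -0.2093, 0.0565]
ee_rot: [[-0.917, -0.4, 0.002], [-0.4, 0.917, -0.001], [-0.001, -0.002, -1.0]]
contact_force: [-5.7, 2.3, 14.2]
gripper_width: 0.0001
gripper_force: 7.2
```

Run:
```python
from h import *
y=np.radians(-10.7);Rs=np.array([[np.cos(y),np.sin(y)],[-np.sin(y),np.cos(y)]])
c=np.array([.531,.206])
w=lambda x,z:[*(c+Rs.T@[x,0]).round(4),z]
sh([.594,-.209,.22],w(.045,.22),w(.03,.18))
```

```text
shift [0.594, -0.209, 0.22] [ 0.000e+00  1.000e-01 -1.635e+02]
shift [np.float64(0.5752), np.float64(0.1976), 0.22] [-145.4  380.3 -164.1]
shift [np.float64(0.5605), np.float64(0.2004), 0.18] [-133.   388.8 -124.1]
```

The pot cover is shut: it stays at 56.5 mm while the force rises to 14 N. Now on to the stock box.

Run:
```python
from h import *
sh([.594,-.209,.24],[.5192,.2082,.24])
```

```text
shift [0.594, -0.209, 0.24] [ 0.000e+00  1.000e-01 -1.835e+02]
shift [0.5192, 0.2082, 0.24] [ -98.3  412.4 -184.2]
```

Call:
apply_moves(
  moves=[
    [[0, 0, -40, 0, 0, 0, -1], [0, 0, -100, 0, 0, 0, -1], [0, 0, -160, 0, 0, 0, -1], [0, 0, -184, 0, 0, 0, -1], [-14, 55, -184, 0, 0, 7, -1], [-27, 110, -184, 0, 0, 14, -1], [-40, 165, -184, 0, 0, 21, -1], [-54, 220, -184, 0, 0, 28, -1], [-67, 275, -184, 0, 0, 34, -1], [-80, 330, -184, 0, 0, 34, -1], [-92, 385, -184, 0, 0, 34, -1], [-98, 412, -184, 0, 0, 34, -1]],
  ],
)

```text
time: 20.48
position: [0.5177, 0.2102, 0.2358]
ee_rot: [[-0.984, 0.178, -0.002], [0.178, 0.984, -0.0], [0.002, -0.001, -1.0]]
contact_force: [0.1, -1.2, 0.0]
gripper_width: -0.0001
gripper_force: 0.0
```

Run:
```python
from h import *
snap('wrist','wA'); print(r.get_state()['ee_rot'].round(3))
cv2.imwrite('pics/wAb.png',cv2.resize(cv2.imread('pics/wA.png'),(640,480)))
y=np.radians(-10.7);Rs=np.array([[np.cos(y),np.sin(y)],[-np.sin(y),np.cos(y)]]);c=np.array([.531,.206])
print(Rs@(r.get_state()['position'][:2]-c),r.get_state()['position'])
P=[]
for t in [1.0,.9,.75,.6,.45,.32,.22,.15]:
    S=110+8*(1-t)
    x=-.062+S/1e3*np.cos(t)-.005*np.sin(t)-.011; z=.052+S/1e3*np.sin(t)+.005*np.cos(t)
    P.append([*(c+Rs.T@[x,0]).round(4),z.round(4)])
sh(*P, [*(c+Rs.T@[.05,0]).round(4),.057])
```

```text
[[-0.984  0.176 -0.003]
 [ 0.176  0.984  0.002]
 [ 0.003  0.002 -1.   ]]
[-0.01490573  0.00397772] [0.51709197 0.21267605 0.23568913]
shift [np.float64(0.5135), np.float64(0.2093), np.float64(0.1473)] [ 2.7 -4.1 88.4]
shift [np.float64(0.5231), np.float64(0.2075), np.float64(0.1419)] [-7.1 -4.2 93.8]
shift [np.float64(0.5364), np.float64(0.205), np.float64(0.132)] [-20.7  -4.3 103.6]
shift [np.float64(0.5483), np.float64(0.2027), np.float64(0.12)] [-32.8  -4.5 115.6]
shift [np.float64(0.5584), np.float64(0.2008), np.float64(0.1063)] [-43.1  -4.7 129.3]
shift [np.float64(0.5654), np.float64(0.1995), np.float64(0.0931)] [-50.3  -4.7 142.4]
shift [np.float64(0.5697), np.float64(0.1987), np.float64(0.0822)] [-54.7  -4.8 153.3]
shift [np.float64(0.572), np.float64(0.1983), np.float64(0.0744)] [-57.1  -4.8 161.1]
shift [np.float64(0.5801), np.float64(0.1967), 0.057] [-65.4  -5.  178.5]
```

View pics/wAb.png

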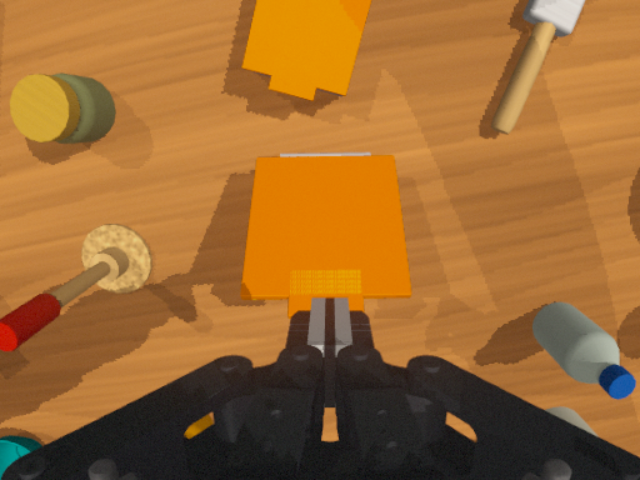

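The wrist view shows the stock cover square to the tool, with the fingertips near its front edge at (330,310). I'll push it down the same way.

Call:
apply_moves(
  moves=[
    [[0, 0, 0, 0, 0, 0, -1], [3, 0, 40, 0, 0, 0, -1], [3, 0, 80, 0, 0, 0, -1], [-4, 0, 96, 0, 0, 0, -1], [-18, 0, 106, 0, 0, 0, -1], [-30, 0, 119, 0, 0, 0, -1], [-40, 0, 132, 0, 0, 0, -1], [-47, 0, 146, 0, 0, 0, -1], [-52, 0, 156, 0, 0, 0, -1], [-56, 0, 164, 0, 0, 0, -1], [-60, 0, 166, 0, 0, 0, -1], [-60, 0, 166, 0, 0, 0, -1]],
  ],
)

```text
time: 22.02
position: [0.5783, 0.197, 0.0709]
ee_rot: [[-0.984, 0.181, 0.0], [0.181, 0.984, 0.0], [-0.0, 0.0, -1.0]]
contact_force: [-1.1, -0.9, 0.3]
gripper_width: 0.0001
gripper_force: 0.0
```

Run:
```python
from h import *
s=r.get_state();print(s['position'],s['contact_force'])
y=np.radians(-10.7);Rs=np.array([[np.cos(y),np.sin(y)],[-np.sin(y),np.cos(y)]]);c=np.array([.531,.206])
sh([*(c+Rs.T@[.05,0]),.057])
snap('scene','cB'); X,q=cloud('cB')
snap('side','sB')
for n in ('cB','sB'):
    X,q=cloud(n);h=cv2.cvtColor(q,cv2.COLOR_RGB2HSV)
    m=(h[...,0]>=5)&(h[...,0]<=18)&(h[...,1]>170)&(X[...,2]>.045)&(X[...,2]<.2)&(abs(X[...,0]-.52)<.08)&(abs(X[...,1]-.205)<.065)
    P=np.c_[(X[m][:,:2]-c)@Rs.T,X[m][:,2]]
    for x in (-.04,-.01,.02,.05): 
        k=abs(P[:,0]-x)<.015; print(n,x,k.sum(),np.median(P[k][:,2]) if k.any() else '')
```

```text
[0.57830963 0.19699786 0.07093853] [-1.11116645 -0.91022904  0.29890538]
shift [np.float64(0.5801306398271808), np.float64(0.19671666923072112), 0.057] [-1.8  0.1 13.9]
cB -0.04 18 0.05874529087740629
cB -0.01 7 0.06472809043970139
cB 0.02 146 0.06698318523192087
cB 0.05 339 0.07072966842356102
sB -0.04 10 0.06004089993871057
sB -0.01 9 0.06146109508796853
sB 0.02 11 0.06659427667039983
sB 0.05 37 0.07228189998978558
```

Call:
apply_moves(
  moves=[
    [[-2, 0, 4, 0, 0, 0, -1], [-2, 0, 7, 0, 0, 0, -1], [-2, 0, 10, 0, 0, 0, -1], [-2, 0, 12, 0, 0, 0, -1], [-2, 0, 14, 0, 0, 0, -1], [-2, 0, 16, 0, 0, 0, -1], [-2, 0, 17, 0, 0, 0, -1], [-2, 0, 18, 0, 0, 0, -1], [-2, 0, 19, 0, 0, 0, -1], [-2, 0, 19, 0, 0, 0, -1]],
  ],
)

```text
time: 23.38
position: [0.5808, 0.1969, 0.0564]
ee_rot: [[-0.984, 0.181, 0.003], [0.181, 0.984, 0.001], [-0.003, 0.001, -1.0]]
contact_force: [-5.5, -1.2, 16.8]
gripper_width: -0.0003
gripper_force: 8.6
```

The stock cover has stopped at 56.4 mm under 17 N, so it is shut. I'll retreat and check everything.

Call:
apply_moves(
  moves=[
    [[0, 0, -30, 0, 0, 0, -1], [0, 0, -80, 0, 0, 0, -1], [0, 0, -140, 0, 0, 0, -1], [0, 0, -190, 0, 0, 0, -1], [0, 50, -210, 0, 0, 0, -1], [0, 100, -210, 0, 0, 0, -1], [0, 150, -210, 0, 0, 0, -1], [0, 150, -210, 0, 0, 0, -1], [0, 150, -210, 0, 0, 0, -1]],
  ],
)

```text
time: 24.5
position: [0.6068, 0.3439, 0.2605]
ee_rot: [[-0.984, 0.18, -0.002], [0.18, 0.984, -0.001], [0.002, -0.002, -1.0]]
contact_force: [0.5, 0.1, 0.1]
gripper_width: -0.0002
gripper_force: 0.0
```

Run:
```python
from h import *
snap('scene','cC'); snap('side','sC')
def line(n,c,y,lo,hi):
    X,q=cloud(n);h=cv2.cvtColor(q,cv2.COLOR_RGB2HSV);y=np.radians(y);R=np.array([[np.cos(y),np.sin(y)],[-np.sin(y),np.cos(y)]])
    m=(h[...,1]>60)&(X[...,2]>.048)&(X[...,2]<.08)
    P=np.c_[(X[...,:2].reshape(-1,2)-c)@R.T,X[...,2].ravel()]; m=m.ravel()&(abs(P[:,0])<.05)&(abs(P[:,1])<.035)
    print(n,m.sum(),np.polyfit(P[m][:,0],P[m][:,2],1).round(4))
for n in('cC','sC'):
    line(n,[.548,-.229],23.6,75,100); line(n,[.531,.206],-10.7,5,18)
X,q=cloud('cC')
m=(q[...,0]>120)&(q[...,1]<50)&(q[...,2]<60)&(X[...,2]>.155)&(X[...,2]<.17)&(np.hypot(X[...,0]-.535,X[...,1]+.01)<.04); print('rodtop',X[m].mean(0))
cv2.imwrite('pics/cCb.png',cv2.resize(cv2.imread('pics/cC.png'),(800,600),interpolation=cv2.INTER_CUBIC))
print(r.get_state()['time'],r.get_state()['contact_force'])
```

```text
cC 374 [-0.0011  0.0574]
cC 812 [0.0002 0.0579]
sC 244 [0.0047 0.0593]
sC 293 [0.0006 0.0601]
rodtop [ 0.53470896 -0.00703229  0.16197685]
24.6 [ 0.03744889 -0.8963958   0.40185039]
```

View pics/cCb.png

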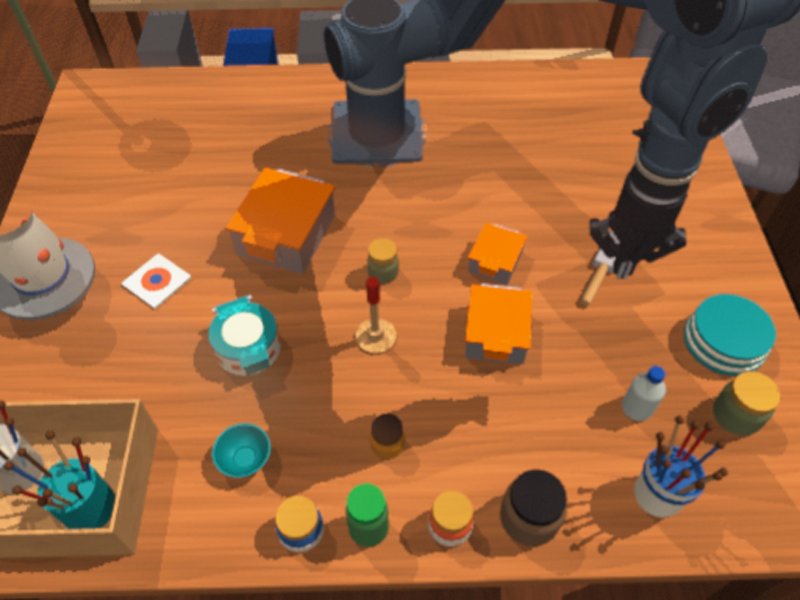

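Both covers lie flat (slope about 0), at (243,330) and (500,320). The rod stands on its coaster at (375,335), and the other things on the bench are where they were.

```bash
python3 -c "
from rig import r
print(r.close_job())"
```

```text
the job is handed in; nothing more can be done
None
```

I stirred the beads until each lay an estimated 13 mm or more from its start, stood the rod back upright on its coaster, pressed both covers flat and shut (14 N pot, 17 N stock), and handed the job in at about 25 s; the hand-in gave no verdict.

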